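# Shut the filter tap and park its spout over the bowl

### The job

The drinking-water filter tap on the kitchen counter was left open. With a fingertip, gently push the short lever on top of the tap clockwise until it is fully shut; then, by pushing sideways on the long spout, swing it round until its outlet hangs over the middle of the bowl, to catch the last drips. Grasp and lift nothing, do not force the lever, and leave the bowl and everything else on the counter where they stand.

Things in the scene. Friction and masses are not known exactly. Their poses are not given: they have to be found in the camera images.
- tap: Steel pillar tap fixed to the counter: round foot 90 mm across, upright column 38 mm across, lever hub on top ending 298 mm above the counter. Origin: centre of the foot on the counter, on the vertical axis about which both spout and lever turn. z up, -x the tap's front (roughly towards the robot). A white filter canister, 97 mm across and 155 mm high, is fixed behind it, centred 130 mm along the tap's +x.
- handle (a joint): Angle (rad) of the lever on top of the tap: 0 = fully shut, against a firm stop, the lever then pointing along the tap's +x (to the back, away from the robot); grows anticlockwise seen from above as it opens, to 1.6, where it points along the tap's +y. So its direction is the tap's yaw plus this value, and shutting pushes it clockwise. It stays where it is left; turning takes about 0.12 N m (2 N at 60 mm from the axis).
- handle_tip (a point): Outer end of the lever, a level steel bar 16 mm wide and 14 mm high, 90 mm from the tap's axis, on the bar's centre line 285 mm above the counter. The round hub is 44 mm across, so the bar's free part runs from 22 to 90 mm from the axis.
- spout (a joint): Swing (rad) of the spout about the tap's axis: 0 = pointing along the tap's -x, growing anticlockwise seen from above, between stops at -1.35 and 1.35. So its direction is the tap's yaw plus pi plus this value. It stays where it is left; turning takes about 0.25 N m (2 N at 130 mm from the axis), with no play.
- spout_outlet (a point): Centre of the spout's downturned mouth, 190 mm from the tap's axis and 160 mm above the counter. The spout is a level steel tube 22 mm thick, its centre line 200 mm above the counter, straight from the column out to 175 mm from the axis, then turning down.
- bowl: Loose white ceramic bowl, the only wide shallow vessel: 160 mm across the rim, 65 mm high, no handle. Origin: centre of its underside; z up. It stands in front of the tap, to its left or right, its centre 165 to 210 mm from the tap's axis. The saucepan stands on the other side.
- pan: Loose steel saucepan, 120 mm across, 75 mm high, with a black handle along its own -x to 178 mm from its centre. Origin: centre of its underside. Leave alone.
- mug: Loose blue mug, 76 mm across, 85 mm high, between bowl and saucepan. Origin: centre of its underside. Leave alone.
- jar: Loose amber jar, 64 mm across, 100 mm high, behind the tap. Origin: centre of its underside. Leave alone.
- tumbler: Loose green glass tumbler, 68 mm across, 95 mm high, behind the tap. Origin: centre of its underside. Leave alone.
- spoon: Loose wooden spoon lying on the counter at the robot's left. Leave alone.
- soap: Loose soap bottle, 60 mm across, 160 mm high, at the robot's right. Origin: centre of its underside. Leave alone.
Things that resemble listed ones, but are neither listed nor needed, are in the scene too. Leave any pink or red look-alike of the bowl alone.

How it is judged (in metres and radians):
On the way, in this order (a step that is already met when the one before it is completed fails the run):
1. the tap's lever is pushed fully shut (within 0.08 rad of its stop) (value of joint handle below 0.08 rad), for 0.2 s.
2. then the spout's outlet is over the bowl (within 45 mm of the bowl's centre line) (horizontal distance between spout_outlet and bowl below 0.045 m and z of spout_outlet in the frame of bowl above 0.08 m), for 0.2 s.
At the end, for the whole second after the job is handed in: The lever is shut within 0.08 rad of its stop; the spout is at rest with its outlet within 45 mm, seen from above, of the bowl's centre; the bowl stands upright and still on the counter (all of step 2 and value of joint handle below 0.08 rad and velocity of joint spout between -0.03 and 0.03 rad/s and angle between bowl's own z axis and vertical below 0.1 rad and linear speed of bowl below 0.02 m/s and height (world z) of bowl below 0.01 m); the robot touches nothing.
It fails at once if the bowl is lifted, or moved more than 15 mm (distance of bowl from where it was at the start of the episode above 0.015 m).
It fails at once if another thing on the counter is lifted, or moved more than 20 mm (distance of any of pan, mug, jar, tumbler, spoon, soap from where it was at the start of the episode above 0.02 m).
It fails at once if the tap is pinched or forced: the fingers press on it with more than 50 N (contact force between the fingers and tap above 50 N).
It also fails if it takes over 58 s, if anything falls off the work surface, if the arm or the gripper's body presses on something with over 40 N, if the wrist force passes 120 N, or if a joint passes its speed limit or range.

### The arm

A 7-joint arm with a two-finger parallel gripper is mounted at the origin on the work surface. World frame = base frame: x ahead of the robot, y to its left, z up, the work surface at z = 0. Lengths are in m, angles in degrees, forces in N, time in s.
With the tool pointing down it reaches from about 0.425 to 0.875 m from the base axis. Payload 4.7 kg.
Tool frame: the origin (TCP) lies on the centre line of the jaws, within the pads' length; the fingertips stand ahead of it and the grasp point (between the pads) lies 2 mm behind it (env.tip_reach is the x of the fingertips in the tool frame, in m); x points along the fingers, z is the direction in which the jaws open and shut, and the axes are right-handed (so a half turn about x gives the same grasp; the last joint's range is limited). The gripper opens to 87 mm and grips with 3 to 60 N. Pads are 19 mm wide; open, the fingers measure 117 mm over their backs; the gripper's body (75 mm by 190 mm) begins 51 mm behind the grasp point.
Start: joints at [0.808, 18.392, -4.016, 83.108, 1.295, 78.541, -3.26], TCP at [0.65, -0, 0.24] pointing down, gripper open.
Joint ranges: [-163.93, 163.93], [-17.29, 119.83], [-79.2, 71.16], [3.27, 140.29], [-89.18, 269.18], [5.43, 117.66], [-154.24, 154.24]. Speed limits (degrees/s): [147.25, 147.25, 180, 180, 180, 180, 180].

### API

Orientations are given as [roll, pitch, yaw] about the fixed x, y, z axes, in that order (R = Rz(yaw) Ry(pitch) Rx(roll)).
In Python, from cell import telemetry, optics, env, models gives the robot as it stands.
- The arm moves only by the shell command python3 -m pendant 'ROWS' [FORCE]. ROWS is JSON, a list of rows, each a list of 3 entries, a list of its own where there are three numbers: the finger opening in mm, from 0 to 87, then the shift along the tool's x, y, z in mm, then the turn, a rotation vector about the tool's x, y, z in rad. A call has 1 to 10 rows; each row is the pose to reach, as a shift and turn from the pose commanded when the call began, along the tool's axes at that moment; what a row does not reach only later rows make up. A row lasts 1/12 s, in which the tool goes at most 41.7 mm and 7.16 degrees, less where a joint would pass 70% of its speed; a pose out of reach is approached as far as the arm can. A call with a gripper value outside its range is refused whole. The fingers move at their own pace and stop on an object; FORCE is the grip in N (left out, the last holds). Time passes only in rows, so rows that repeat a pose let the fingers close. It gives the time, the measured TCP pose, the force and the opening at its end, in the units of the state.
- telemetry.get_obs(): the state, without advancing time (a new reading comes with each control period).
- optics.read_camera(name): name is "scene" or "side" or "wrist"; returns a dict with "image" (384x512x3 uint8, blue, green, red), "range_z" (384x512 float32, m along the optical axis (not along the pixel's ray), 0 where there is no reading), "fx", "fy", "cx", "cy" (pixels), "cam_to_world" (4x4, takes a point from camera to world coordinates). Camera axes: x right, y up, looking along -z (the intrinsics and any distortion apply to the point x, -y, -z); pixel columns grow to the right and rows downward; lengths in m; the calibration is good to about 2 mm. A picture is of the moment at which its call begins.
- env.sign_off(): hands the job in, once; it reports no verdict.
Trained networks look in the newest picture that a camera, given by its name, has taken for a name from the list of things; names that differ only in an ending like _2 or _b are one class to them, and where a whole thing is asked for, a point or a joint stands for the part that bears it (a point fixed in the world has none). Each returns a list of dicts, best first, with "confidence" (0 to 1); they miss things now and then, are a little off and sometimes report something else, mostly with a low value. They report only what shows in the picture. A call takes as long as a camera call. They do not tell look-alikes from the thing itself.
- models.masks_of(camera, label): "pixels" (384x512 bool, what is visible of it) and "extent" ([left, top, right, bottom] as shares, 0 to 1, of the picture: columns of its width, rows of its height, round what is visible of it).
- models.landmark_of(camera, label): "centre" ([row, column] as shares, 0 to 1, of the picture: columns of its width, rows of its height: a listed point, or the origin of a listed thing).
The state is a dict: "time_s": time; "qpos": joint angles; "joint_velocities": joint speeds; "effort": joint torques, N m; "tool_pos": TCP position; "tool_rot": TCP orientation; "force": force on the tool from outside, world axes, zero at the start; "wrist_torque": the same for the moment, N m; "grip_width": finger opening in m.
Only numpy, scipy, OpenCV 4.12 (cv2) and the standard library are available. Lean on these libraries where they do the work, as an engineer would, in place of code of your own. Each camera call takes 0.05 s, during which the arm holds its last target.

## Working session

There is one attempt and no reset: what is moved stays moved. The work goes in short steps, Python scripts to look and compute and a shell command to move; the robot and the scene stay as the last step left them, time stands still between calls to the robot, and variables do not carry over. Pictures are saved under pics/ and viewed, and the job is handed in when it is done.

```bash
mkdir -p pics; ls; cat > h.py <<'E'
import numpy as np,cv2
from cell import telemetry, optics, env, models
def world(c,r,col,z=None):
    d=c['range_z'][int(round(r)),int(round(col))] if z is None else z
    p=np.array([(col-c['cx'])/c['fx']*d,-(r-c['cy'])/c['fy']*d,-d,1])
    return (c['cam_to_world']@p)[:3]
def cloud(c):
    d=c['range_z'];H,W=d.shape
    v,u=np.mgrid[:H,:W]
    P=np.stack([(u-c['cx'])/c['fx']*d,-(v-c['cy'])/c['fy']*d,-d,np.ones_like(d)],-1)
    return (P@c['cam_to_world'].T)[...,:3]
E
python3 - <<'E'
from h import *
print(telemetry.get_obs(),env.tip_reach)
for n in ['scene','side','wrist']:
    c=optics.read_camera(n);cv2.imwrite(f'pics/a_{n}.png',c['image'])
    print(n,[k for k in c],c['cam_to_world'].round(3).tolist())
    np.savez(f'a_{n}.npz',**{k:v for k,v in c.items()})
    P=cloud(c)
    for l in ['tap','handle','spout','bowl','pan','mug']:
        for m in models.masks_of(n,l)[:3]:
            q=P[m['pixels']&(c['range_z']>0)]
            print(l,round(m['confidence'],2),np.round(m['extent'],3),len(q), np.median(q,0).round(3) if len(q) else '')
    for l in ['handle_tip','spout_outlet','bowl','tap']:
        for m in models.landmark_of(n,l)[:2]:
            print(' lm',l,round(m['confidence'],2),np.round(np.array(m['centre'])*[384,512],1))
E
```

```text
pics
{'time_s': 0.0, 'qpos': array([ 0.81033236, 18.43992223, -4.01651767, 83.1770223 ,  1.29599689,
       78.54065131, -3.2612395 ]), 'joint_velocities': array([ 0.03151537,  0.05254581, -0.00129598,  0.05211276, -0.00079988,
       -0.05961918, -0.03575092]), 'effort': array([-2.58547143e-04, -4.91284704e+01, -4.03903294e-01, -3.12526345e+01,
       -6.40594075e-02,  4.37659642e-02,  1.61017233e-04]), 'tool_pos': array([ 6.49461826e-01, -7.30908697e-05,  2.38433275e-01]), 'tool_rot': array([-176.67693423,   89.88752199, -176.67757457]), 'force': array([-1.16623885, -0.13622164, -0.84737886]), 'wrist_torque': array([ 0.04417262, -0.01146317,  0.00689616]), 'grip_width': 0.08701489975114791} 0.017
scene ['image', 'range_z', 'fx', 'fy', 'cx', 'cy', 'cam_to_world'] [[-0.575, -0.547, 0.608, 1.154], [0.818, -0.39, 0.423, 0.433], [0.006, 0.74, 0.672, 0.89], [0.0, 0.0, 0.0, 1.0]]
tap 0.73 [0.386 0.432 0.526 0.768] 2937 [0.74  0.017 0.142]
tap 0.65 [0.249 0.38  0.297 0.486] 584 [ 0.62  -0.479  0.08 ]
handle 0.52 [0.46  0.466 0.501 0.528] 188 [0.657 0.042 0.291]
spout 0.9 [0.444 0.431 0.533
[... 1319 characters left out ...]
132.9]
 lm bowl 0.66 [325.3 276.2]
 lm tap 0.58 [225.1 222.3]
wrist ['image', 'range_z', 'fx', 'fy', 'cx', 'cy', 'cam_to_world'] [[1.0, -0.0, -0.0, 0.649], [0.0, 0.961, 0.275, 0.075], [0.0, -0.275, 0.961, 0.385], [0.0, 0.0, 0.0, 1.0]]
tap 0.95 [0.216 0.245 0.853 0.817] 26957 [0.658 0.027 0.204]
handle 0.66 [0.31  0.243 0.613 0.821] 11276 [0.65  0.041 0.293]
spout 0.55 [0.22  0.49  0.458 0.652] 2168 [ 0.608 -0.002  0.21 ]
bowl 0.87 [0.045 0.006 0.35  0.409] 18812 [0.472 0.111 0.033]
pan 0.83 [0.279 0.728 0.332 0.834] 319 [ 0.509 -0.2    0.032]
mug 0.56 [0.    0.468 0.205 0.603] 3603 [ 0.416 -0.042  0.05 ]
 lm handle_tip 0.84 [ 97.9 292.8]
 lm bowl 0.63 [ 86.9 128.2]
 lm tap 0.62 [171.1 238.7]
```

View pics/a_scene.png

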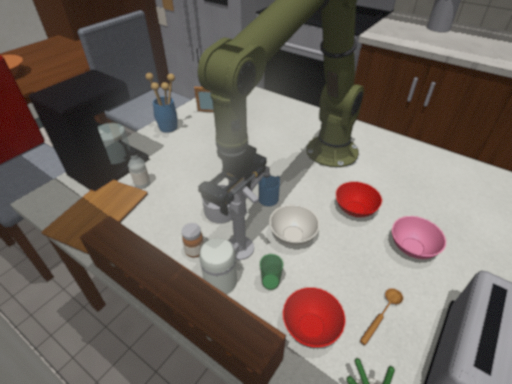

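View pics/a_side.png

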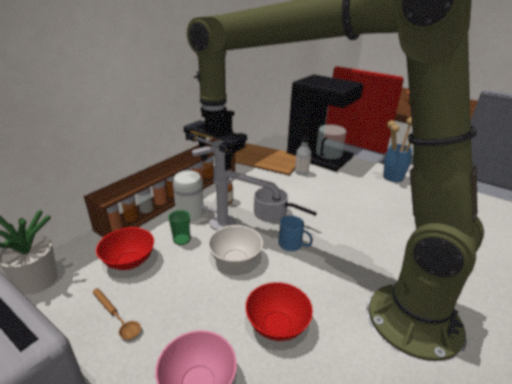

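View pics/a_wrist.png

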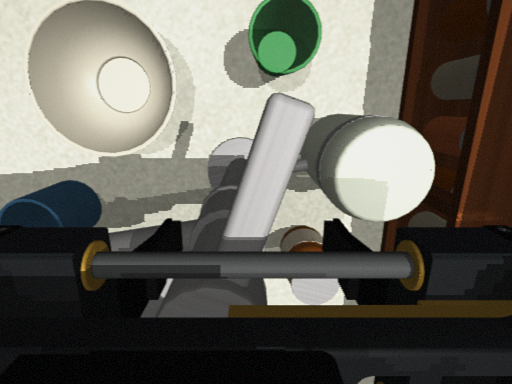

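```bash
cat > m.py <<'E'
from h import *
from scipy.optimize import least_squares
L=lambda n:dict(np.load(f'a_{n}.npz'))
C={n:L(n) for n in ['scene','side','wrist']}
P={n:cloud(C[n]) for n in C}
def circ(q,r=None):
    f=lambda s:np.hypot(q[:,0]-s[0],q[:,1]-s[1])-(s[2] if r is None else r)
    x0=[*q[:,:2].mean(0)]+([0.05] if r is None else [])
    s=least_squares(f,x0,loss='soft_l1',f_scale=.002);return s.x.round(4),np.abs(f(s.x)).mean().round(4),len(q)
E
python3 - <<'E'
from m import *
for n in P:
    p=P[n].reshape(-1,3);p=p[C[n]['range_z'].ravel()>0]
    b=lambda x0,x1,y0,y1,z0,z1:p[(p[:,0]>x0)&(p[:,0]<x1)&(p[:,1]>y0)&(p[:,1]<y1)&(p[:,2]>z0)&(p[:,2]<z1)]
    q=b(.38,.6,0,.2,.055,.075)
    if len(q)>20: print(n,'bowl rim',circ(q,.078),circ(q))
    q=b(.68,.9,-.1,.15,.05,.14)
    if len(q)>20: print(n,'can',circ(q,.0485))
    q=b(.55,.7,-.1,.1,.06,.17)
    if len(q)>20: print(n,'col',circ(q,.019))
    q=b(.35,.8,-.2,.2,.205,.216)
    if len(q)>20: print(n,'spouttop',len(q),q.min(0).round(3),q.max(0).round(3))
    q=b(.55,.8,-.1,.2,.287,.297); 
    if len(q): print(n,'lever',len(q),q.min(0).round(3),q.max(0).round(3))
n='wrist';c=C[n];print(world(c,100,292),world(c,98,270),world(c,110,308),world(c,220,245),world(c,170,400))
E
python3 - <<'E'
from m import *
# topdown rendering
im=np.full((560,800,3),40,np.uint8);h=np.full((560,800),-1.)
for n in P:
    p=P[n].reshape(-1,3);col=C[n]['image'].reshape(-1,3);k=(C[n]['range_z'].ravel()>0)&(p[:,2]<.31)
    if n=='wrist':k&=np.arange(len(k))//512<225
    for a,cc in zip(p[k],col[k]):
        u=int((a[1]+.35)/.7*560);v=int((a[0]-.2)/.0 if 0 else (a[0]-.2)*1000)
        y=559-u
        if 0<=y<560 and 0<=v<800 and a[2]>h[y,v]: h[y,v]=a[2];im[y,v]=cc
cv2.imwrite('pics/top.png',cv2.dilate(im,np.ones((2,2))))
E
```

```text
scene bowl rim (array([0.4937, 0.1022]), np.float64(0.0028), 362) (array([0.4932, 0.1019, 0.0755]), np.float64(0.0017), 362)
scene can (array([0.8424, 0.0383]), np.float64(0.0371), 3159)
scene col (array([ 0.6345, -0.0073]), np.float64(0.0075), 306)
scene spouttop 116 [ 0.459 -0.03   0.205] [0.66  0.018 0.216]
scene lever 197 [ 0.564 -0.036  0.287] [0.738 0.078 0.297]
side bowl rim (array([0.4877, 0.1046]), np.float64(0.0027), 419) (array([0.4878, 0.1047, 0.0756]), np.float64(0.0017), 419)
side can (array([0.8094, 0.0514]), np.float64(0.041), 2060)
side col (array([0.6099, 0.0188]), np.float64(0.01), 359)
side spouttop 234 [ 0.45  -0.036  0.205] [0.642 0.019 0.216]
side lever 138 [ 0.56  -0.036  0.287] [0.734 0.082 0.297]
wrist bowl rim (array([0.4932, 0.1003]), np.float64(0.0031), 4534) (array([0.4916, 0.1013, 0.0748]), np.float64(0.0018), 4534)
wrist can (array([0.8159, 0.0464]), np.float64(0.0296), 15502)
wrist col (array([0.614 , 0.0259]), np.float64(0.0267), 550)
wrist spouttop 973 [ 0.552 -0.02   0.205] [0.636 0.017 0.216]
wrist lever 9886 [ 0.563 -0.027  0.287] [0.736 0.08  0.297]
[0.66175763 0.07734361 0.29137495] [0.6549107  0.07796653 0.2904371 ] [0.66684371 0.07433068 0.29185493] [0.64679036 0.03722489 0.2919186 ] [0.77103098 0.02571274 0.15441296]
```

View pics/top.png

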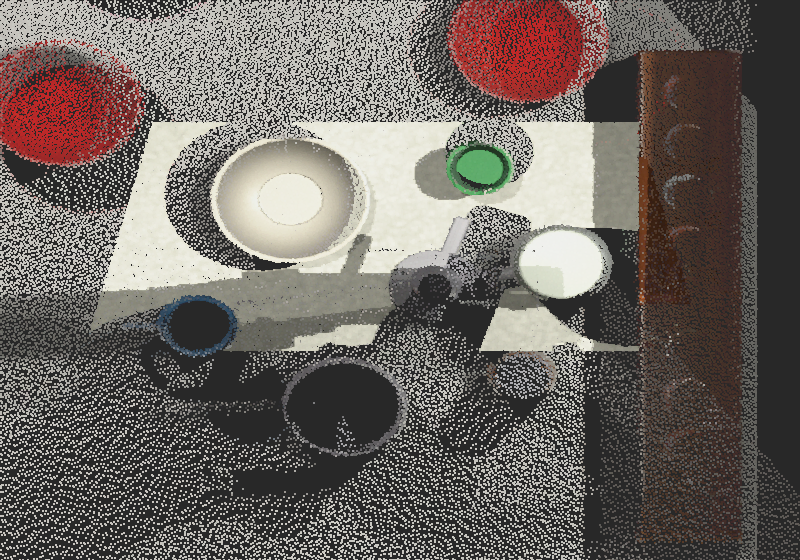

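```bash
python3 - <<'E'
from m import *
for n in P:
    p=P[n].reshape(-1,3);k=C[n]['range_z'].ravel()>0
    if n=='wrist': k&=np.arange(len(k))//512<225
    p=p[k]
    b=lambda x0,x1,y0,y1,z0,z1:p[(p[:,0]>x0)&(p[:,0]<x1)&(p[:,1]>y0)&(p[:,1]<y1)&(p[:,2]>z0)&(p[:,2]<z1)]
    q=b(.7,.83,-.05,.1,.148,.162)
    print(n,'cantop',len(q)); 
    if len(q)>30:
        (cx,cy),r=cv2.minEnclosingCircle((q[:,:2]*1000).astype(np.float32)); print(cx,cy,r, q.mean(0))
    q=b(.7,.82,-.05,.1,.03,.13); 
    if len(q)>30: print(' side',circ(q,.0485))
    q=b(.57,.68,-.05,.09,.03,.17)
    if len(q)>30: print(' col',circ(q,.019),circ(q))
    q=b(.57,.67,-.05,.09,.005,.02)
    if len(q)>30: print(' foot',cv2.minEnclosingCircle((q[:,:2]*1000).astype(np.float32)),q[:,:2].mean(0))
    q=b(.63,.68,.035,.09,.28,.297)
    if len(q)>20:
        m=q.mean(0);u=np.linalg.svd(q[:,:2]-m[:2],full_matrices=False)[2][0];print(' lever',len(q),m.round(4),u,'tip',(m[:2]+u*np.sign(u[1])*np.abs((q[:,:2]-m[:2])@u).max()))
        # centre line via width
    q=b(.45,.58,-.05,.06,.204,.216)
    if len(q)>10:
        m=q.mean(0);print(' spout',len(q),m.round(4),np.linalg.svd(q[:,:2]-m[:2],full_matrices=False)[2][0])
    for l in ['spout_outlet','handle_tip','tap']:pass
E
```

```text
scene cantop 639
763.2119140625 20.969942092895508 42.720314025878906 [0.7644209  0.02158422 0.15147461]
 side (array([0.7618, 0.0188]), np.float64(0.0006), 654)
 col (array([ 0.6352, -0.0078]), np.float64(0.002), 374) (array([ 0.6358, -0.0073,  0.0184]), np.float64(0.002), 374)
 foot ((635.1258544921875, -5.389184474945068), 44.6148796081543) [0.63483531 0.00953414]
 lever 112 [0.6607 0.0588 0.2896] [0.32041994 0.9472756 ] tip [0.66933967 0.08450974]
 spout 76 [ 0.5321 -0.019   0.2084] [0.99028631 0.13904327]
side cantop 253
758.8753662109375 21.425846099853516 43.40036392211914 [0.75488374 0.02529567 0.15120239]
 side (array([0.7606, 0.0204]), np.float64(0.0014), 680)
 col (array([ 0.6337, -0.0057]), np.float64(0.0023), 441) (array([ 0.6381, -0.0103,  0.0246]), np.float64(0.0022), 441)
 foot ((629.4066772460938, -3.106344699859619), 44.938419342041016) [0.62743066 0.00186321]
 lever 94 [0.65   0.0599 0.2879] [0.37489927 0.92706555] tip [0.6600287  0.08483857]
 spout 176 [ 0.5129 -0.0202  0.2083] [-0.98656182 -0.1633884 ]
wrist cantop 7645
760.8604736328125 20.44772720336914 42.58647537231445 [0.759455   0.02261403 0.15220287]
 side (array([0.7617, 0.0196]), np.float64(0.0008), 1863)
 col (array([ 0.6344, -0.0072]), np.float64(0.0002), 386) (array([ 0.6344, -0.0071,  0.0189]), np.float64(0.0002), 386)
 foot ((624.060546875, 2.179781913757324), 41.889373779296875) [0.61613529 0.01142404]
 lever 6385 [0.6554 0.0581 0.2921] [-0.34469129 -0.9387161 ] tip [0.66466663 0.08323063]
```

The top-down map shows the white bowl left of the tap, with the lever pointing to the upper left and the spout pointing roughly at the robot. From the fits:

| Item | Value |
|---|---|
| Tap axis | (0.634, -0.007) |
| Tap yaw | about 12° |
| Lever | about 71° in the world frame |
| Spout | about 186.5° |
| Bowl | (0.491, 0.102), which means the spout must point to about 143° |

The fingers start around the hub, so I'll rise straight up first.

```bash
python3 -m pendant '[[87,[-5,0,0],[0,0,0]],[87,[-12,0,0],[0,0,0]],[87,[-24,0,0],[0,0,0]],[87,[-40,0,0],[0,0,0]],[87,[-60,0,0],[0,0,0]],[87,[-80,0,0],[0,0,0]],[87,[-100,0,0],[0,0,0]],[87,[-110,0,0],[0,0,0]],[87,[-115,0,0],[0,0,0]],[87,[-115,0,0],[0,0,0]]]' 20
python3 -m pendant '[[0,[0,0,0],[-0.1,0,0]],[0,[0,0,0],[-0.2,0,0]],[0,[0,0,0],[-0.32,0,0]],[0,[0,0,0],[-0.44,0,0]],[0,[0,0,0],[-0.56,0,0]],[0,[0,0,0],[-0.68,0,0]],[0,[0,0,0],[-0.8,0,0]],[0,[0,0,0],[-0.92,0,0]],[0,[0,0,0],[-1.04,0,0]],[0,[0,0,0],[-1.16,0,0]]]'
python3 -m pendant '[[0,[0,0,0],[-0.12,0,0]],[0,[0,0,0],[-0.24,0,0]],[0,[0,0,0],[-0.36,0,0]],[0,[0,0,0],[-0.411,0,0]],[0,[0,0,0],[-0.411,0,0]],[0,[0,0,0],[-0.411,0,0]]]'
python3 - <<'E'
from h import *
o=telemetry.get_obs();print(o['qpos'],o['tool_rot'],o['force'])
from scipy.spatial.transform import Rotation as R
print(R.from_euler('xyz',o['tool_rot'],degrees=True).as_matrix().round(3))
for n in ['scene','side','wrist']:
    c=optics.read_camera(n);cv2.imwrite(f'pics/b_{n}.png',c['image']);np.savez(f'a_{n}.npz',**c)
E
```

```text
time_s: 2.48
tool_pos: [0.6504, 0.0, 0.3562]
tool_rot: [0.3, 89.9, 0.3]
force: [-0.3, -0.3, 0.5]
grip_width: 0.0872
time_s: 3.32
tool_pos: [0.6495, -0.0001, 0.3528]
tool_rot: [115.2, 89.8, -178.0]
force: [0.0, -0.5, 0.8]
grip_width: 0.0283
time_s: 3.82
tool_pos: [0.6496, -0.0001, 0.3533]
tool_rot: [89.3, 89.9, 179.2]
force: [-1.5, -0.9, -0.7]
grip_width: 0.0007
[  8.56170457  17.72809353 -14.62595774  71.61233734   4.39862049
  91.31002933  84.61052664] [ 89.33164317  89.88546604 179.24767177] [-1.4662445  -0.92095973 -0.68699501]
[[-0.002 -1.     0.001]
 [ 0.     0.001  1.   ]
 [-1.     0.002  0.   ]]
```

View pics/b_side.png

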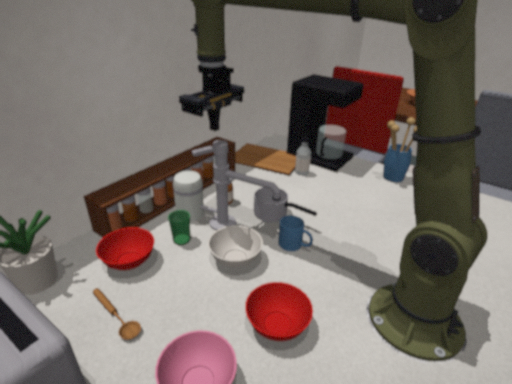

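View pics/b_wrist.png

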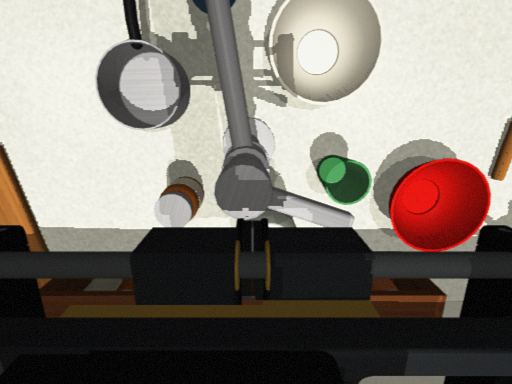

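```bash
python3 - <<'E'
from m import *
for n in P:
    p=P[n].reshape(-1,3);k=C[n]['range_z'].ravel()>0
    p=p[k]
    b=lambda x0,x1,y0,y1,z0,z1:p[(p[:,0]>x0)&(p[:,0]<x1)&(p[:,1]>y0)&(p[:,1]<y1)&(p[:,2]>z0)&(p[:,2]<z1)]
    q=b(.57,.72,-.05,.1,.275,.305); print(n,'hub/lever',len(q))
    if len(q)>20: print(q.min(0).round(4),q.max(0).round(4))
    q=b(.635,.69,.03,.09,.28,.297)
    if len(q)>20:
        m=q.mean(0);u=np.linalg.svd(q[:,:2]-m[:2],full_matrices=False)[2][0];print(' lever',len(q),m.round(4),u)
    q=b(.43,.6,-.05,.06,.19,.216)
    if len(q)>10:
        m=q.mean(0);print(' spout',len(q),m.round(4),np.linalg.svd(q[:,:2]-m[:2],full_matrices=False)[2][0])
    q=b(.38,.6,0,.2,.055,.075)
    if len(q)>20: print(n,'bowl rim',circ(q))
E
```

```text
scene hub/lever 386
[ 0.6144 -0.0287  0.2752] [0.6722 0.0794 0.3003]
 lever 123 [0.6601 0.0566 0.2898] [0.3232812  0.94630295]
 spout 217 [ 0.5161 -0.0229  0.2074] [0.98798351 0.15455935]
scene bowl rim (array([0.4933, 0.1019, 0.0756]), np.float64(0.0018), 366)
side hub/lever 295
[ 0.6088 -0.0242  0.275 ] [0.6675 0.0823 0.2992]
 lever 105 [0.6492 0.0575 0.2876] [0.37897316 0.92540766]
 spout 379 [ 0.5154 -0.0181  0.2035] [-0.98598401 -0.16683982]
side bowl rim (array([0.4877, 0.1049, 0.0755]), np.float64(0.0017), 432)
wrist hub/lever 4554
[ 0.6117 -0.028   0.275 ] [0.6634 0.0796 0.301 ]
 lever 1302 [0.6516 0.0525 0.2915] [0.29875825 0.95432883]
 spout 3111 [ 0.5372 -0.0219  0.2093] [0.98578988 0.16798306]
wrist bowl rim (array([0.4906, 0.1018, 0.0747]), np.float64(0.0019), 1849)
```

```bash
python3 -m pendant '[[0,[0,8,14],[0,0,0]],[0,[0,16,28],[0,0,0]],[0,[0,24,42],[0,0,0]],[0,[0,32,56],[0,0,0]],[0,[0,40,69],[0,0,0]],[0,[20,40,69],[0,0,0]],[0,[40,40,69],[0,0,0]],[0,[60,40,69],[0,0,0]],[0,[72,40,69],[0,0,0]],[0,[72,40,69],[0,0,0]]]'
python3 - <<'E'
from h import *
c=optics.read_camera('wrist');cv2.imwrite('pics/c_wrist.png',c['image'])
c=optics.read_camera('side');cv2.imwrite('pics/c_side.png',cv2.resize(c['image'][90:240,130:330],(800,600)))
print(telemetry.get_obs()['tool_pos'])
E
```

```text
time_s: 4.8
tool_pos: [0.608, 0.0697, 0.2796]
tool_rot: [97.4, 89.7, -172.6]
force: [1.0, -0.0, -0.7]
grip_width: 0.0009
[0.60978895 0.06954913 0.28300067]
```

View pics/c_wrist.png

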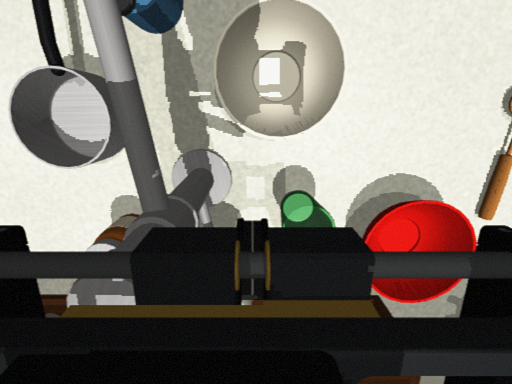

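View pics/c_side.png

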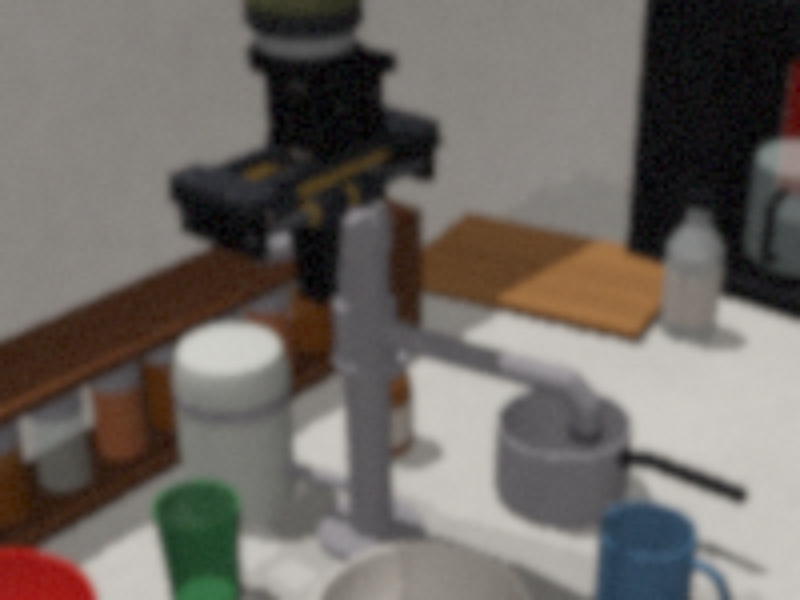

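```bash
python3 - <<'E'
import numpy as np
for d in [72,66,60,54,48,42,36,30,25,20,16,12,8]:
    t=np.radians(d);u=np.array([np.cos(t),np.sin(t)]);n=np.array([u[1],-u[0]])
    s=.0095*abs(n[0])+.015*abs(n[1])+.008
    c=np.array([.6345,-.007])+.065*u-n*s
    dx=c-[.6098,.0695]
    print(d,c.round(4),'tool y,z mm',(-dx[0]*1000).round(1),(dx[1]*1000).round(1))
E
```

```text
72 [0.634  0.0615] tool y,z mm -24.2 -8.0
66 [0.6401 0.0616] tool y,z mm -30.3 -7.9
60 [0.6465 0.0612] tool y,z mm -36.7 -8.3
54 [0.6529 0.06  ] tool y,z mm -43.1 -9.5
48 [0.6593 0.0581] tool y,z mm -49.5 -11.4
42 [0.6657 0.0554] tool y,z mm -55.9 -14.1
36 [0.672 0.052] tool y,z mm -62.2 -17.5
30 [0.6779 0.0478] tool y,z mm -68.1 -21.7
25 [0.6826 0.0437] tool y,z mm -72.8 -25.8
20 [0.6869 0.039 ] tool y,z mm -77.1 -30.5
16 [0.6901 0.035 ] tool y,z mm -80.3 -34.5
12 [0.693  0.0306] tool y,z mm -83.2 -38.9
8 [0.6955 0.026 ] tool y,z mm -85.7 -43.5
```

```bash
python3 -m pendant '[[0,[0,-6,-2],[0,0,0]],[0,[0,-12,-4],[0,0,0]],[0,[0,-18,-6],[0,0,0]],[0,[0,-22,-8],[0,0,0]],[0,[0,-26,-8],[0,0,0]],[0,[0,-30,-8],[0,0,0]],[0,[0,-34,-8],[0,0,0]],[0,[0,-38,-8],[0,0,0]],[0,[0,-41,-9],[0,0,0]],[0,[0,-43,-9.5],[0,0,0]]]'
python3 -m pendant '[[0,[0,-3,-1],[0,0,0]],[0,[0,-6,-2],[0,0,0]],[0,[0,-9,-3],[0,0,0]],[0,[0,-13,-4.5],[0,0,0]],[0,[0,-16,-6],[0,0,0]],[0,[0,-19,-8],[0,0,0]],[0,[0,-22,-10],[0,0,0]],[0,[0,-25,-12],[0,0,0]],[0,[0,-25,-12],[0,0,0]]]'
python3 - <<'E'
from h import *
for n in ['scene','side','wrist']:
    c=optics.read_camera(n);cv2.imwrite(f'pics/d_{n}.png',c['image'] if n=='wrist' else cv2.resize(c['image'][(150 if n=='scene' else 90):(300 if n=='scene' else 240),130:330],(800,600)))
print(telemetry.get_obs()['tool_pos'],telemetry.get_obs()['force'])
E
```

```text
time_s: 5.73
tool_pos: [0.6532, 0.0596, 0.2823]
tool_rot: [72.3, 90.0, 162.3]
force: [-2.3, -0.2, -0.3]
grip_width: 0.0007
time_s: 6.48
tool_pos: [0.6789, 0.0468, 0.2826]
tool_rot: [-96.5, 89.9, -6.5]
force: [-1.0, 0.7, 0.5]
grip_width: 0.0004
[0.67854893 0.04710247 0.2827232 ] [-0.2396829  -0.25455553  0.36137828]
```

View pics/d_scene.png

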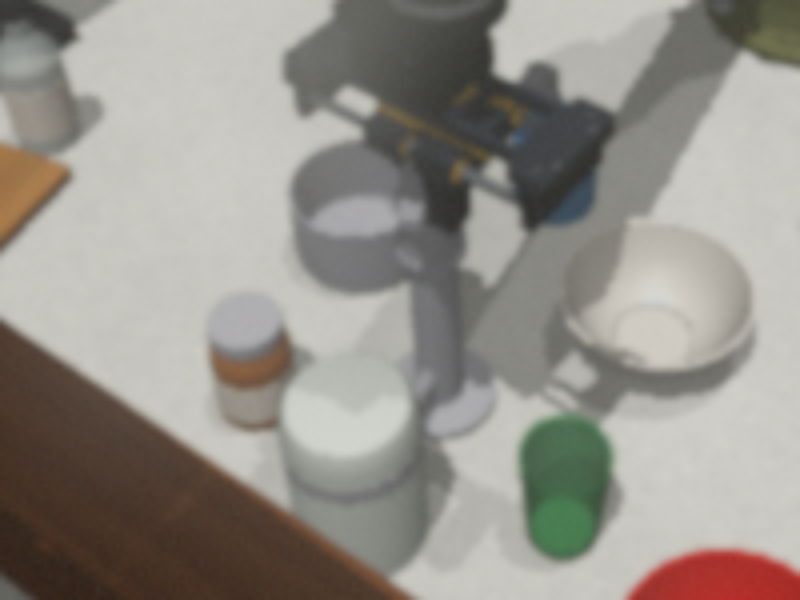

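View pics/d_wrist.png

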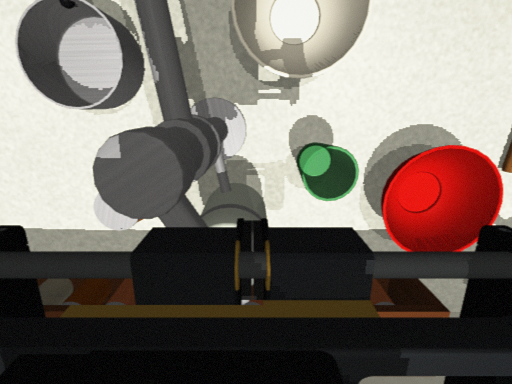

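```bash
python3 -m pendant '[[0,[0,-3,-2.5],[0,0,0]],[0,[0,-5,-4.5],[0,0,0]],[0,[0,-7,-6.5],[0,0,0]],[0,[0,-9,-8.5],[0,0,0]],[0,[0,-11,-11],[0,0,0]],[0,[0,-12.5,-13],[0,0,0]],[0,[0,-12.5,-13],[0,0,0]]]'
python3 -m pendant '[[0,[0,-1,-2],[0,0,0]],[0,[0,-2,-3],[0,0,0]],[0,[0,-2.5,-4],[0,0,0]],[0,[0,-2.5,-4],[0,0,0]]]'
python3 - <<'E'
from h import *
for n in ['scene','side','wrist']:
    c=optics.read_camera(n);np.savez(f'a_{n}.npz',**c);cv2.imwrite(f'pics/e_{n}.png',c['image'] if n=='wrist' else cv2.resize(c['image'][(150 if n=='scene' else 90):(300 if n=='scene' else 240),130:330],(800,600)))
for i in range(6):
    optics.read_camera('side');o=telemetry.get_obs();print(o['tool_pos'],o['force'])
E
```

```text
time_s: 7.22
tool_pos: [0.691, 0.0337, 0.2825]
tool_rot: [-128.0, 90.0, -38.1]
force: [-0.5, 1.2, -0.2]
grip_width: 0.0002
time_s: 7.55
tool_pos: [0.6932, 0.0302, 0.2825]
tool_rot: [-131.2, 90.0, -41.2]
force: [-0.1, 1.6, 0.5]
grip_width: 0.0006
[0.69312072 0.03029323 0.2826056 ] [-0.82397098  0.40682168 -0.10675955]
[0.69311526 0.0303027  0.28262091] [-0.49754357  0.26518095 -0.370094  ]
[0.69310764 0.03026423 0.282587  ] [0.81073456 1.20005979 0.43332533]
[0.69309846 0.03031453 0.28261703] [ 0.22245917  0.90892449 -0.51745256]
[0.69310681 0.03031521 0.28263828] [-0.40678643  1.2041056   0.07240035]
[0.69309553 0.03033046 0.28260642] [-0.60927878  1.63508255  0.06433737]
```

View pics/e_wrist.png

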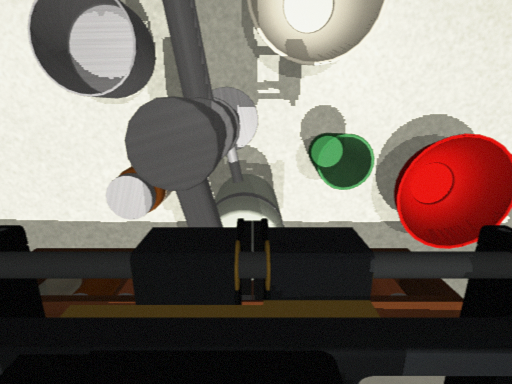

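View pics/e_side.png

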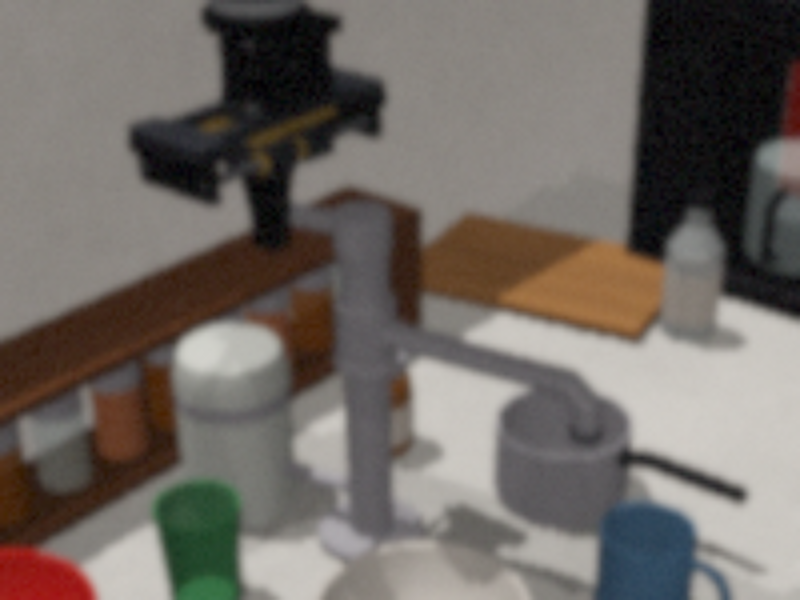

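```bash
for i in 1 2; do python3 -m pendant '[[0,[0,-0.5,-1],[0,0,0]],[0,[0,-1,-2],[0,0,0]],[0,[0,-1,-2],[0,0,0]],[0,[0,-1,-2],[0,0,0]]]'; done
```

```text
time_s: 8.33
tool_pos: [0.694, 0.0285, 0.2826]
tool_rot: [14.5, 90.0, 104.5]
force: [-0.6, 0.4, 0.1]
grip_width: 0.0007
time_s: 8.67
tool_pos: [0.695, 0.0266, 0.2826]
tool_rot: [12.0, 90.0, 102.1]
force: [-2.0, 1.6, 0.8]
grip_width: 0.0007
```

```bash
for i in 1 2 3; do python3 -m pendant '[[0,[0,0,-0.7],[0,0,0]],[0,[0,-0.3,-1.5],[0,0,0]],[0,[0,-0.3,-1.5],[0,0,0]],[0,[0,-0.3,-1.5],[0,0,0]]]' |egrep 'pos|force'; done
python3 - <<'E'
from h import *
c=optics.read_camera('wrist');cv2.imwrite('pics/f_wrist.png',c['image']);P=cloud(c).reshape(-1,3)
q=P[(abs(P[:,2]-.290)<.006)&(P[:,0]>.645)&(P[:,0]<.72)&(abs(P[:,1])<.05)];print(len(q),q.min(0),q.max(0))
E
```

```text
tool_pos: [0.695, 0.0263, 0.2826]
force: [-3.5, 5.3, 0.2]
tool_pos: [0.695, 0.0262, 0.2826]
force: [-3.3, 6.2, 0.5]
tool_pos: [0.695, 0.026, 0.2826]
force: [-3.8, 8.1, 0.9]
1775 [ 0.64529114 -0.00942863  0.28401406] [0.69034533 0.03380067 0.29594968]
```

View pics/f_wrist.png

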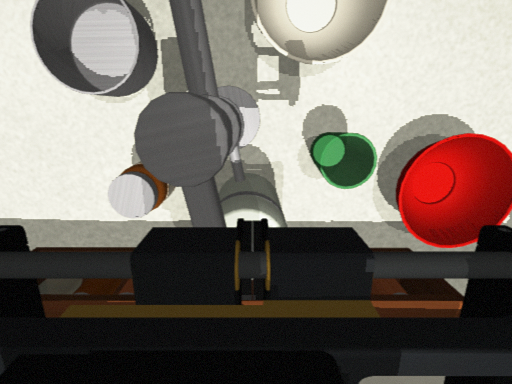

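```bash
python3 -m pendant '[[0,[0,1,4],[0,0,0]],[0,[0,1,12],[0,0,0]],[0,[0,1,24],[0,0,0]],[0,[-10,1,30],[0,0,0]],[0,[-25,1,30],[0,0,0]],[0,[-45,1,30],[0,0,0]],[0,[-65,1,30],[0,0,0]],[0,[-80,1,30],[0,0,0]],[0,[-80,1,30],[0,0,0]]]'
python3 - <<'E'
from h import *
for n in ['scene','side','wrist']:
    c=optics.read_camera(n);P=cloud(c).reshape(-1,3)
    q=P[(abs(P[:,2]-.288)<.006)&(P[:,0]>.66)&(P[:,0]<.74)&(abs(P[:,1])<.04)]
    if len(q)>20:
        m=q.mean(0);u=np.linalg.svd(q[:,:2]-m[:2],full_matrices=False)[2][0]
        print(n,len(q),m,'dir',np.degrees(np.arctan2(u[1],u[0])),'bearing',np.degrees(np.arctan2(m[1]+.0072,m[0]-.6345)),q.max(0))
    if n=='scene': cv2.imwrite('pics/g_scene.png',cv2.resize(c['image'][150:300,130:330],(800,600)))
E
```

```text
time_s: 10.47
tool_pos: [0.6963, 0.0524, 0.3677]
tool_rot: [-87.5, 89.6, 2.5]
force: [-0.5, 0.1, 0.8]
grip_width: 0.0006
scene 149 [0.69423946 0.00757852 0.29013815] dir 12.059563079720485 bearing 13.895026703987552 [0.72566119 0.01870209 0.29370593]
side 82 [0.68847952 0.01092571 0.28902118] dir -168.9159509384751 bearing 18.56146483785404 [0.72014771 0.02097429 0.29356878]
wrist 1435 [0.68566611 0.00598555 0.29160335] dir 13.655422648302908 bearing 14.450755936457579 [0.71518679 0.0190568  0.29398669]
```

View pics/g_scene.png

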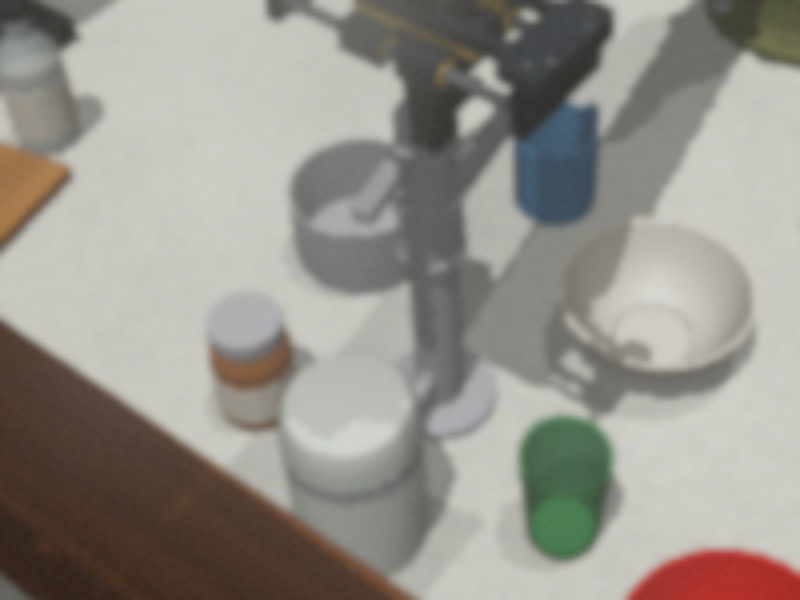

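```bash
python3 -m pendant '[[0,[0,10,-7],[0,0,0]],[0,[0,30,-21],[0,0,0]],[0,[0,52,-37],[0,0,0]],[0,[0,76,-54],[0,0,0]],[0,[0,100,-70],[0,0,0]],[0,[0,124,-87],[0,0,0]],[0,[0,148,-104],[0,0,0]],[0,[0,170,-119],[0,0,0]],[0,[0,188,-132],[0,0,0]],[0,[0,188,-132],[0,0,0]]]'
python3 -m pendant '[[0,[0,0,0],[0,0,0]],[0,[20,0,0],[0,0,0]],[0,[45,0,0],[0,0,0]],[0,[70,0,0],[0,0,0]],[0,[95,0,0],[0,0,0]],[0,[120,0,0],[0,0,0]],[0,[145,0,0],[0,0,0]],[0,[160,0,0],[0,0,0]],[0,[170,0,0],[0,0,0]],[0,[170,0,0],[0,0,0]]]'
python3 - <<'E'
from h import *
for n in ['scene','side','wrist']:
    c=optics.read_camera(n);cv2.imwrite(f'pics/i_{n}.png',c['image'])
print(telemetry.get_obs()['tool_pos'])
import numpy as np
for d in [188.5,182,176,170,164,158,152,147,143]:
    t=np.radians(d);u=np.array([np.cos(t),np.sin(t)]);n=np.array([u[1],-u[0]])
    s=.0095*abs(n[0])+.015*abs(n[1])+.011
    c=np.array([.6345,-.007])+.130*u-n*s
    print(d,c.round(4))
E
```

```text
time_s: 11.45
tool_pos: [0.5035, -0.084, 0.362]
tool_rot: [134.8, 89.8, -135.6]
force: [0.6, -0.1, 0.7]
grip_width: 0.0008
time_s: 12.28
tool_pos: [0.5058, -0.0788, 0.1895]
tool_rot: [75.2, 89.7, 165.3]
force: [0.2, 0.2, 0.4]
grip_width: 0.0006
[ 0.50782442 -0.07968242  0.19339302]
188.5 [ 0.51   -0.0532]
182 [ 0.5055 -0.0378]
176 [ 0.503  -0.0245]
170 [ 0.5017 -0.0114]
164 [0.5018 0.0019]
158 [0.5033 0.0153]
152 [0.5062 0.0287]
147 [0.5098 0.0397]
143 [0.5134 0.0483]
```

View pics/i_side.png

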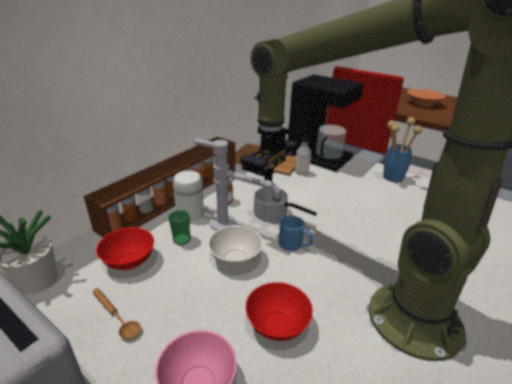

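View pics/i_wrist.png

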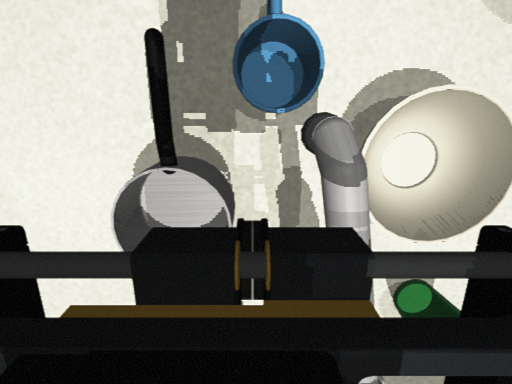

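```bash
python3 -m pendant '[[0,[0,0,6],[0,0,0]],[0,[0,0,14],[0,0,0]],[0,[0,0,20],[0,0,0]],[0,[0,0,25],[0,0,0]],[0,[0,1,30],[0,0,0]],[0,[0,1,35],[0,0,0]],[0,[0,2,41],[0,0,0]],[0,[0,3,47],[0,0,0]],[0,[0,4,53],[0,0,0]],[0,[0,5,58],[0,0,0]]]'
python3 -m pendant '[[0,[0,0,5],[0,0,0]],[0,[0,0,10],[0,0,0]],[0,[0,0,16],[0,0,0]],[0,[0,0,22],[0,0,0]],[0,[0,0,27],[0,0,0]],[0,[0,-1,32],[0,0,0]],[0,[0,-2,37],[0,0,0]],[0,[0,-3,42],[0,0,0]],[0,[0,-4,45],[0,0,0]],[0,[0,-4,45],[0,0,0]]]'
python3 - <<'E'
from h import *
for n in ['scene','side','wrist']:
    c=optics.read_camera(n);cv2.imwrite(f'pics/j_{n}.png',c['image']);P=cloud(c).reshape(-1,3)
    q=P[(abs(P[:,2]-.207)<.006)&(P[:,0]>.44)&(P[:,0]<.61)&(P[:,1]>-.03)&(P[:,1]<.12)]
    if len(q)>20:
        m=q.mean(0);u=np.linalg.svd(q[:,:2]-m[:2],full_matrices=False)[2][0]
        print(n,len(q),m,'dir',np.degrees(np.arctan2(u[1],u[0])),'bearing',np.degrees(np.arctan2(m[1]+.0072,m[0]-.6345)))
print(telemetry.get_obs()['tool_pos'])
E
```

```text
time_s: 13.27
tool_pos: [0.5024, -0.0216, 0.1928]
tool_rot: [-97.1, 89.9, -7.1]
force: [1.8, -1.9, 1.0]
grip_width: 0.0007
time_s: 14.1
tool_pos: [0.5058, 0.0243, 0.1924]
tool_rot: [30.0, 89.9, 120.1]
force: [0.2, -1.9, -0.3]
grip_width: 0.0004
scene 296 [0.54678564 0.03497625 0.20792267] dir -22.156683690167053 bearing 154.32006027674504
side 134 [0.48751707 0.05579489 0.20707681] dir 128.38392331784763 bearing 156.80068273903714
wrist 2584 [0.47613495 0.05759311 0.20755545] dir -51.99089924719818 bearing 157.74868097248344
[0.50554391 0.02376228 0.19230539]
```

View pics/j_side.png

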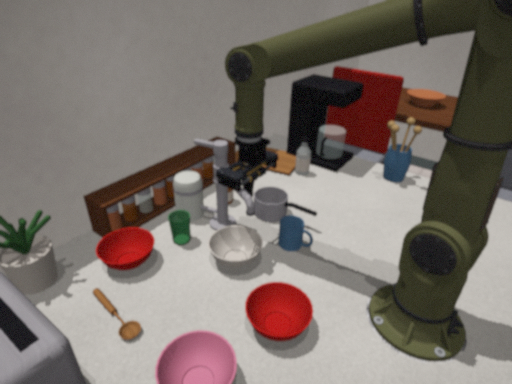

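View pics/j_wrist.png

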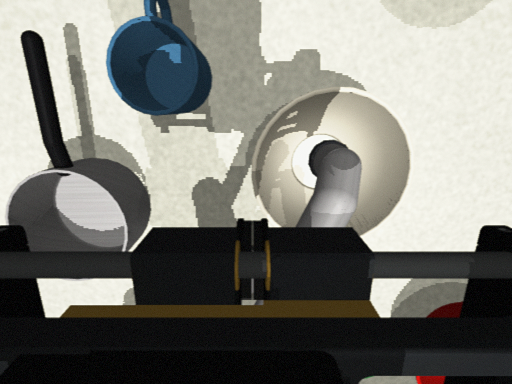

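```bash
python3 -m pendant '[[0,[0,-1,3],[0,0,0]],[0,[0,-2,7],[0,0,0]],[0,[0,-4,11],[0,0,0]],[0,[0,-5,15],[0,0,0]],[0,[0,-6,18],[0,0,0]],[0,[0,-7,21],[0,0,0]],[0,[0,-7,22],[0,0,0]],[0,[0,-7,22],[0,0,0]]]'
cat > s.py <<'E'
from h import *
ax=np.array([.6345,-.0072])
for n in ['scene','side','wrist']:
    c=optics.read_camera(n);cv2.imwrite(f'pics/k_{n}.png',c['image']);P=cloud(c)
    v=(c['range_z']>0)
    for m in models.masks_of(n,'spout')[:1]:
        q=P[m['pixels']&v];q=q[(q[:,2]>.155)&(q[:,2]<.22)];d=np.hypot(*(q[:,:2]-ax).T)
        e=q[(d>.165)&(d<.205)];g=q[(d>.05)&(d<.17)]
        print(n,m['confidence'],len(e),e.mean(0) if len(e) else '', [np.degrees(np.arctan2(*(x[:,:2].mean(0)-ax)[::-1])).round(1) if len(x) else None for x in (e,g)])
    for m in models.landmark_of(n,'spout_outlet')[:1]:
        r,k=np.array(m['centre'])*[384,512]
        # intersect ray with z=.16
        o=c['cam_to_world'][:3,3];dd=world(c,r,k,1.)-o;p=o+dd*(.16-o[2])/dd[2]
        print('  outlet',m['confidence'],p.round(4),np.degrees(np.arctan2(*(p[:2]-ax)[::-1])).round(1),np.hypot(*(p[:2]-ax)))
    p=P.reshape(-1,3);q=p[v.ravel()&(p[:,0]>.38)&(p[:,0]<.6)&(p[:,1]>0)&(p[:,1]<.2)&(p[:,2]>.055)&(p[:,2]<.07)]
    from scipy.optimize import least_squares
    if len(q)>20: print('  bowl',least_squares(lambda s:np.hypot(q[:,0]-s[0],q[:,1]-s[1])-.0755,[.49,.1],loss='soft_l1',f_scale=.002).x.round(4),len(q))
print(telemetry.get_obs()['tool_pos'],telemetry.get_obs()['force'])
E
python3 s.py
```

```text
time_s: 14.92
tool_pos: [0.5131, 0.0456, 0.1927]
tool_rot: [-32.5, 90.0, 57.6]
force: [0.1, -0.8, 0.1]
grip_width: 0.0004
scene 0.79 47 [0.4884789  0.10230555 0.17792143] [np.float64(143.1), np.float64(142.4)]
  outlet 0.56 [0.4798 0.1039 0.16  ] 144.3 0.19046675351355583
  bowl [0.4931 0.102 ] 355
side 0.63 181 [0.4779867  0.10277508 0.19044094] [np.float64(144.9), np.float64(144.8)]
  outlet 0.55 [0.4774 0.104  0.16  ] 144.7 0.19243106086167677
  bowl [0.4877 0.1048] 430
wrist 0.75 3348 [0.47827279 0.09272789 0.19637712] [np.float64(147.4), np.float64(149.4)]
  outlet 0.6 [0.4777 0.0998 0.16  ] 145.7 0.1898719648499204
  bowl [0.4901 0.1019] 3857
[0.51284764 0.04519106 0.19256143] [ 0.06146784  0.10874208 -0.47332702]
```

View pics/k_wrist.png

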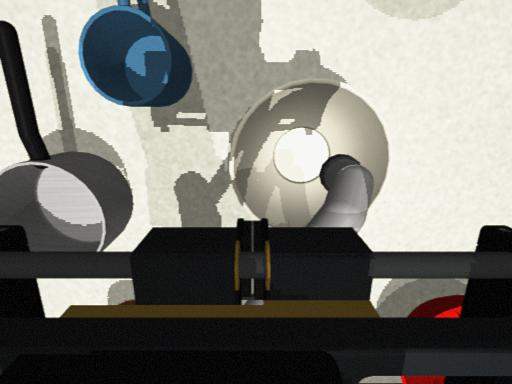

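The outlet is at about (0.478, 0.103) and the bowl at (0.490, 0.102). That is about 12 mm off, nearly all of it along the spout's length. I'll back off sideways and then rise.

```bash
python3 -m pendant '[[0,[0,0,-4],[0,0,0]],[0,[0,1,-12],[0,0,0]],[0,[0,2,-24],[0,0,0]],[0,[0,3,-38],[0,0,0]],[0,[0,4,-50],[0,0,0]],[0,[-10,4,-50],[0,0,0]],[0,[-30,4,-50],[0,0,0]],[0,[-60,4,-50],[0,0,0]],[0,[-95,4,-50],[0,0,0]],[0,[-130,4,-50],[0,0,0]]]'
python3 -m pendant '[[0,[-30,0,0],[0,0,0]],[0,[-50,0,0],[0,0,0]],[0,[-50,0,0],[0,0,0]],[0,[-50,0,0],[0,0,0]],[0,[-50,0,0],[0,0,0]]]'
python3 s.py
python3 - <<'E'
from h import *
for n in ['scene','side','wrist']:
    c=optics.read_camera(n);P=cloud(c).reshape(-1,3)
    q=P[(abs(P[:,2]-.288)<.006)&(P[:,0]>.66)&(P[:,0]<.74)&(abs(P[:,1])<.04)]
    if len(q)>20:
        m=q.mean(0);u=np.linalg.svd(q[:,:2]-m[:2],full_matrices=False)[2][0]
        print(n,len(q),'lever dir',np.degrees(np.arctan2(u[1],u[0]))%180)
E
```

```text
time_s: 16.2
tool_pos: [0.5084, -0.0049, 0.3245]
tool_rot: [41.9, 90.0, 131.9]
force: [0.6, -0.6, 0.4]
grip_width: 0.0007
time_s: 16.62
tool_pos: [0.5085, -0.005, 0.3721]
tool_rot: [84.6, 90.0, 174.6]
force: [0.3, 0.6, -0.4]
grip_width: 0.0004
scene 0.63 120 [0.48844928 0.10093297 0.18827472] [np.float64(143.5), np.float64(142.6)]
  outlet 0.67 [0.4776 0.1026 0.16  ] 145.0 0.19148122424648525
  bowl [0.4934 0.1021] 360
  outlet 0.86 [0.4773 0.0907 0.16  ] 148.1 0.18523246914869043
  bowl [0.4878 0.1047] 427
wrist 0.56 758 [0.48071456 0.09270276 0.19769019] [np.float64(147.0), np.float64(147.0)]
  outlet 0.72 [0.4807 0.0967 0.16  ] 146.0 0.18558584044331985
  bowl [0.4897 0.1017] 1649
[ 0.5088357  -0.00507316  0.37225632] [0.23953194 0.45066141 0.29235781]
scene 151 lever dir 12.17815146533482
side 84 lever dir 12.782692837410707
```

View pics/k_side.png

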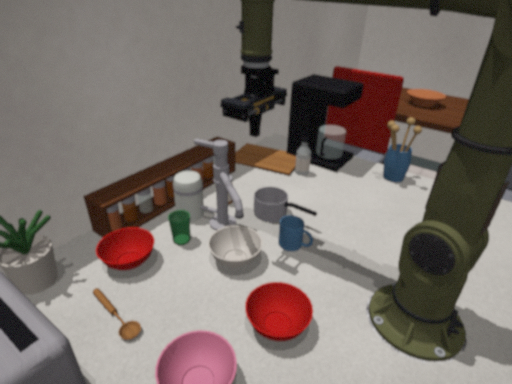

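View pics/k_wrist.png

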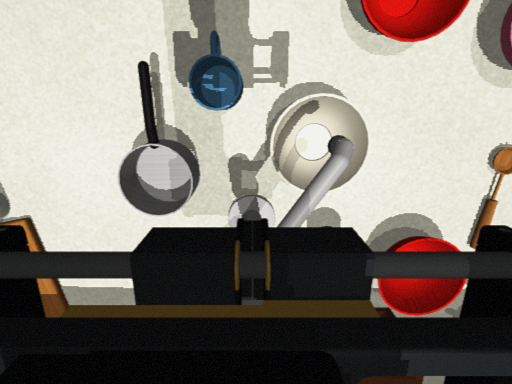

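The side view shows the arm clear, the lever pointing to the back, and the spout mouth at about (240, 215) above the bowl at about (236, 248). The wrist view shows the outlet at (340, 147), over the bowl. I'm handing it in.

```bash
python3 -c "
from cell import env
print(env.sign_off())"
```

```text
the job is handed in; nothing more can be done
None
```

The tap's lever is shut and the spout's outlet hangs over the white bowl. I handed the job in at about 17 s with the arm clear. The sign-off gives no verdict.

- **Lever:** I pushed it clockwise with the closed fingertips until it met the stop. The finger stopped advancing and the measured force rose to about 9 N, well under the 50 N limit. Afterwards the lever pointed at 12–13°, matching the tap's yaw of about 12°. One earlier wrist-camera reading gave 13.7°, still within the tolerance of 0.08 rad (4.6°).
- **Spout:** I swung it from about 188° to 144–146° by pushing on its side. The outlet is about 10–18 mm from the bowl's centre in plan, against a limit of 45 mm.
- **Bowl and the rest:** The bowl's measured position did not change by more than 1 mm in any camera. The other items looked undisturbed in the pictures; I did not measure them individually.

**Disagreement:** The cameras differed by a few degrees on the spout's direction, from 142.6° to 148.1°. Even the worst reading leaves the outlet within the limit.

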